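# Hang the red tool plate on its keyhole screw

### The arm

A 6-joint arm with a two-finger parallel gripper is mounted at the origin on the work surface. World frame = base frame: x ahead of the robot, y to its left, z up, the work surface at z = 0. Lengths are in mm, angles in rad, forces in N, time in s.
With the tool pointing down it reaches from about 350 to 775 mm from the base axis. Payload 7.3 kg.
Tool frame: the origin (TCP) lies between the finger pads; the fingertips stand 25 mm ahead of it and the grasp point (between the pads) lies 6 mm ahead of it; z points along the fingers, y is the direction in which the jaws open and shut (so a half turn about z gives the same grasp; the last joint's range is limited). The gripper opens to 92 mm and grips with 3 to 60 N. Pads are 19 mm wide; open, the fingers measure 130 mm over their backs; the gripper's body (75 mm by 190 mm) begins 47 mm behind the grasp point.
Start: joints at [-1.256, 0.342, 1.524, -0, 1.275, -0.146], TCP at [233.472, -470.248, 251.741] pointing down, gripper open.
Joint ranges: [-2.53, 2.53], [-0.77, 2.02], [0.04, 2.7], [-1, 4.14], [0.28, 2.66], [-3.11, 3.11]. Speed limits (rad/s): [2.57, 2.57, 3.14, 3.14, 3.14, 3.14].

### API

Orientations are given as [roll, pitch, yaw] about the fixed x, y, z axes, in that order (R = Rz(yaw) Ry(pitch) Rx(roll)).
In Python, from plant import get_obs, capture, calibration, close_job gives the robot as it stands. The module is installed in compiled form; this text tells all that it offers.
- The arm moves only by the shell command python3 -m jog 'ROWS'. ROWS is JSON, one flat list of numbers, 5 for each row, row after row: the closure, from 0 (fully open) to 1 (shut), then the shift along the tool's x, y, z in mm, then the turn about the tool's z in degrees. In form: [fingers, tx, ty, tz, yaw, fingers, tx, ty, tz, yaw, ...]. A call has 1 to 5 rows; each row shifts and turns the pose as measured when the row begins, along the tool's axes as they then stand; what a row does not reach is not made up. A row lasts 1/10 s, in which the tool goes at most 50 mm and 8.59 degrees, less where a joint would pass 70% of its speed; a pose out of reach is approached as far as the arm can. A call is refused whole if a number of a shift passes 50 or a number of a turn 8.59, either way. A call with a gripper value outside its range is refused whole. The fingers move at their own pace and stop on an object; the grip force is fixed at half the most. Time passes only in rows, so rows that do not move let the fingers close. It gives the time, the measured TCP pose, the force and the opening at its end, in the units of the state.
- get_obs(): the state, without advancing time (a new reading comes with each control period).
- capture(name): name is "scene" or "top" or "wrist"; returns (picture, depth): 420x560x3 uint8, red, green, blue; 420x560 float32, mm along the optical axis (not along the pixel's ray), 0 where there is no reading.
- calibration(name): a dict with "fovy" (degrees; the focal length in pixels is half the picture's height over the tangent of half this angle, whatever the lens; pixels are square), "cx", "cy" (the principal point, pixels), "R" (3x3) and "t" (3): a world point X has camera coordinates R X + t. Camera axes: x right, y down, z forward; pixel columns grow to the right and rows downward; lengths in mm; the calibration is good to about 2 mm. The wrist camera is an equidistant fisheye: a pixel r from the principal point sees the ray r / f radians off the axis. A picture is of the moment at which its call begins: read the wrist's pose just before it. calibration takes no time and is no camera call; for the wrist camera it gives the pose at the moment of the call.
- close_job(): hands the job in, once; it reports no verdict.
The state is a dict: "time": time; "joint_positions": joint angles; "dq": joint speeds; "tau": joint torques, N m; "tool_pos": TCP position; "tcp_rot": TCP orientation; "contact_force": force on the tool from outside, world axes, zero at the start; "moment": the same for the moment, N m; "grip_width": finger opening in mm.
Only numpy, scipy, OpenCV 4.12 (cv2) and the standard library are available. Lean on these libraries where they do the work, as an engineer would, in place of code of your own. Each camera call takes 0.05 s, during which the arm holds its last target.

### The job

Take the red tool plate out of the wooden rack and hang it on the brass screw of the upright panel: pass its keyhole over the screw head, then slide it down until the screw sits at the top of the slot, and let go so that it hangs upright. Leave the blue plate where it stands in the rack.

Things in the scene. Friction and masses are not known exactly. Their poses are not given: they have to be found in the camera images.
- red_grip (a point): Loose red plate, 0.1 kg, 10 thick, 90 wide, 190 mm tall, upright in a rack slot: foot 40 mm deep, pull up to free, may lean 3 degrees. Point: mid-thickness of its 50 mm wide top tab, 18 mm below the top edge, 172 above the foot; grasp here. z up, y along width, x out of the front. Two pegs, 12 thick and 40 mm long, stick out of the front 110 mm below, 33.5 mm either side.
- red_hole (a point): Centre of the red plate's keyhole opening, 102 mm below its grip point, mid-thickness, same axes. The opening is 44 mm wide, its bottom edge 22 mm below this point; from 6 mm above the point it narrows at 45 degrees to a 14 mm wide slot, which starts 21 mm above and ends 42 mm above the point. It goes right through the plate.
- blue_grip (a point): The same tab point on the blue plate, a bystander of the same shape, which stands in the other slot of the same fixed rack, 120 mm beside the red one (centre to centre), facing the same way. The rack is a wooden block 250 mm wide, 70 mm deep and 52 mm high.
- screw (a point): Middle of the brass screw's bare shaft (8 mm thick, level), on its axis, 160 mm above the bench. x points out of the fixed panel along the screw, away from the robot; z up. Panel face 13 mm behind, head (22 mm wide, 6 thick) from 13 to 19 mm in front. Panel 160 mm wide, 18 thick, top edge 13 mm above the axis. A hung plate, front outwards, has its grip point 64 mm above this point.

How it is judged (in metres and radians):
At the end, for the whole second after the job is handed in: The red plate hangs still on the brass screw, released: its grip point 54 to 72 mm above the screw axis (screw at the top of the slot) and within 20 mm of it along and across the screw, upright within about 12 degrees; the blue plate is within 30 mm of its start (z of red_grip in the frame of screw between 0.054 and 0.072 m and x of red_grip in the frame of screw between -0.02 and 0.02 m and y of red_grip in the frame of screw between -0.02 and 0.02 m and angle between red_grip's own z axis and vertical below 0.22 rad and linear speed of red_plate below 0.03 m/s and distance of blue_grip from where it was at the start of the episode below 0.03 m); the robot touches nothing.
It fails at once if the blue plate is pulled out of the rack or knocked (moved more than 30 mm) (distance of blue_grip from where it was at the start of the episode above 0.03 m).
It also fails if it takes over 42 s, if anything falls off the work surface, if the arm or the gripper's body presses on something with over 40 N, if the wrist force passes 120 N, or if a joint passes its speed limit or range.

## Working session

There is one attempt and no reset: what is moved stays moved. The work goes in short steps, Python scripts to look and compute and a shell command to move; the robot and the scene stay as the last step left them, time stands still between calls to the robot, and variables do not carry over. Pictures are saved under pics/ and viewed, and the job is handed in when it is done.

```bash
mkdir -p pics
cat > h.py <<'E'
import numpy as np, cv2
from plant import get_obs, capture, calibration
def snap(name,tag):
    c=calibration(name); p,d=capture(name)
    cv2.imwrite(f'pics/{tag}.png',p[:,:,::-1]); np.savez(f'pics/{tag}.npz',p=p,d=d,R=c['R'],t=c['t'],fovy=c['fovy'],cx=c['cx'],cy=c['cy'],fish=(name=='wrist'))
def load(tag): return np.load(f'pics/{tag}.npz')
def world(z,u,v,depth=None):
    f=210/np.tan(np.radians(float(z['fovy']))/2)
    u=np.asarray(u,float);v=np.asarray(v,float)
    d=z['d'][v.round().astype(int),u.round().astype(int)] if depth is None else depth
    x=(u-z['cx']);y=(v-z['cy'])
    if z['fish']:
        r=np.hypot(x,y)+1e-9;s=np.tan(r/f)/r
        P=np.stack([x*s*d,y*s*d,d+0*x],-1)
    else: P=np.stack([x/f*d,y/f*d,d+0*x],-1)
    return (P-z['t'])@z['R']
def cloud(z):
    v,u=np.mgrid[0:420,0:560]; W=world(z,u,v); W[z['d']<=0]=np.nan; return W
E
python3 - <<'E'
from h import *
np.set_printoptions(precision=3,suppress=True)
print(get_obs())
for n in('scene','top','wrist'):
    snap(n,n+'0'); c=calibration(n); print(n,c['fovy'],c['cx'],c['cy'],-np.array(c['R']).T@c['t'])
E
```

```text
{'time': 0.0, 'joint_positions': array([-1.256,  0.343,  1.525, -0.   ,  1.275, -0.146]), 'dq': array([ 0.001,  0.   , -0.   ,  0.001, -0.   , -0.001]), 'tau': array([  0.002, -43.124, -24.421,   0.072,   0.056,  -0.   ]), 'tool_pos': array([ 233.342, -469.857,  251.028]), 'tcp_rot': array([-3.14 , -0.   ,  0.461]), 'contact_force': array([0.168, 0.185, 0.304]), 'moment': array([ 0.029,  0.002, -0.013]), 'grip_width': 92.10773728873154}
scene 52.1706475851929 276.27017795861417 211.07937108860662 [1008.739  287.234  604.053]
top 49.284227401581184 279.4137098869562 207.51485314921334 [478.728  14.276 910.247]
wrist 65.70646984690485 280.8066972613544 204.88803695064627 [ 305.034 -432.756  384.636]
```

View pics/scene0.png

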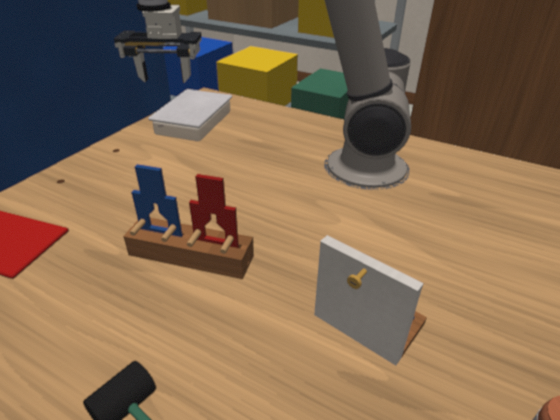

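View pics/top0.png

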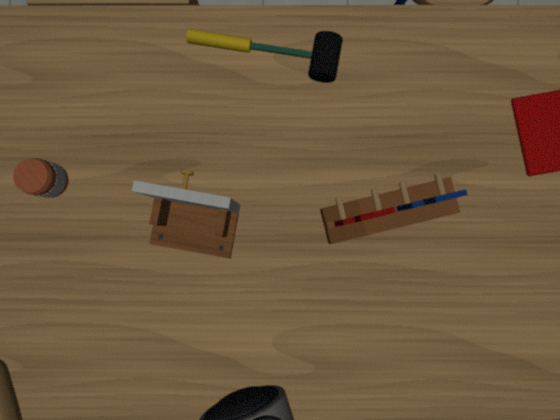

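View pics/wrist0.png

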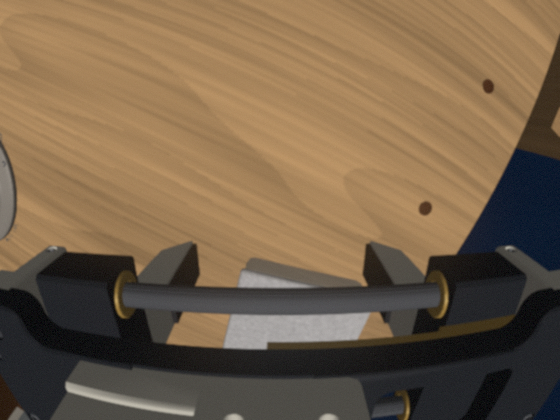

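The scene view shows the red plate at about (213,215), the blue one at (155,205), and the screw head at (355,280) on the panel. The top view shows the red plate at (365,217), the blue one at (432,200), and the screw at (186,178). I'll get the 3D positions next.

```bash
python3 - <<'E'
from h import *
np.set_printoptions(precision=1,suppress=True)
for n in('scene0','top0'):
    z=load(n);W=cloud(z);p=z['p'].astype(int);r,g,b=p[...,0],p[...,1],p[...,2]
    reg=(W[...,2]>55)&(W[...,2]<260)&(W[...,0]>300)&(W[...,0]<750)
    for nm,m in(('red',(r>2.2*g)&(r>2*b)&(r>60)&(W[...,1]<0)),('blue',(b>1.6*r)&(b>60)&(W[...,1]<0)),('panel',(abs(r-g)<18)&(abs(g-b)<18)&(r>110)&(W[...,1]>20)&(W[...,1]<350)),('brass',(r>1.4*b)&(r>110)&(g>1.3*b)&(W[...,2]>135)&(W[...,1]>50))):
        m=m&reg; P=W[m]
        if len(P)<5: print(n,nm,len(P));continue
        print(n,nm,len(P),'min',P.min(0),'max',P.max(0),'mean',P.mean(0))
        Z=P[:,2]
        if nm in('red','blue'):
            for lo,hi in((60,100),(100,130),(135,155),(155,170),(170,185),(185,200),(200,250)):
                Q=P[(Z>lo)&(Z<hi)]
                if len(Q)>8:
                    print('  z',lo,hi,len(Q),Q.mean(0),'5/95',np.percentile(Q,3,0),np.percentile(Q,97,0), 'dir',np.degrees(np.arctan2(*np.linalg.svd(Q[:,:2]-Q[:,:2].mean(0),full_matrices=False)[2][0][::-1])))
        if nm=='panel' :
            s=np.linalg.svd(P-np.median(P,0),full_matrices=False)[2];print('  normal',s[2],np.degrees(np.arctan2(s[2][1],s[2][0])))
        if nm=='brass': print(P[np.argsort(P[:,0])][::max(1,len(P)//15)])
E
python3 -c "
import cv2
a=cv2.imread('pics/scene0.png')
cv2.imwrite('pics/c1.png',cv2.resize(a[150:280,110:270],None,fx=4.5,fy=4.5,interpolation=cv2.INTER_CUBIC))
cv2.imwrite('pics/c2.png',cv2.resize(a[235:355,305:430],None,fx=4.5,fy=4.5,interpolation=cv2.INTER_CUBIC))
b=cv2.imread('pics/top0.png')
cv2.imwrite('pics/c3.png',cv2.resize(b[160:260,310:475],None,fx=4.5,fy=4.5,interpolation=cv2.INTER_CUBIC))
cv2.imwrite('pics/c4.png',cv2.resize(b[160:270,120:250],None,fx=4.5,fy=4.5,interpolation=cv2.INTER_CUBIC))
"
```

```text
scene0 red 1861 min [ 497.5 -172.6   55. ] max [527.4 -83.6 202. ] mean [ 515.1 -126.6  135.1]
  z 60 100 260 [ 514.9 -125.1   84.2] 5/95 [ 504.3 -168.2   60.7] [526.4 -85.1  99.2] dir 103.9057670022179
  z 100 130 460 [ 515.5 -126.2  115.8] 5/95 [ 505.4 -167.2  101.4] [526.3 -86.4 129.2] dir 103.79476242210151
  z 135 155 326 [ 514.8 -126.7  143.1] 5/95 [ 502.1 -167.2  135.8] [524.6 -88.3 154. ] dir 104.03495409346151
  z 155 170 174 [ 515.6 -126.9  162.6] 5/95 [ 509.1 -149.4  155.2] [ 521.  -104.7  169.5] dir 103.978321944648
  z 170 185 167 [ 515.8 -126.8  177.5] 5/95 [ 510.2 -148.5  170.6] [ 521.2 -105.   184.3] dir 103.36787010874068
  z 185 200 200 [ 515.  -126.8  192.7] 5/95 [ 507.6 -148.8  185.4] [ 521.3 -105.   199.8] dir 104.64079206567749
  z 200 250 72 [ 512.6 -128.6  200.9] 5/95 [ 504.4 -149.8  200.1] [ 520.1 -106.4  201.8] dir 102.86794083622094
scene0 blue 1793 min [  300.6 -1031.4    55.1] max [ 555.9 -200.6  228.1] mean [ 523.5 -322.   129.9]
  z 60 100 346 [ 463.8 -551.6   81.5] 5/95 [  312.4 -1028.     61.3] [ 554.5 -201.9   98.9] dir 75.5436085902767
  z 100 130 4
[... 2022 characters left out ...]
  201.5] 5/95 [ 532.8 -267.4  200.2] [ 547.  -224.5  203.4] dir -75.54022606155112
top0 panel 1064 min [523.1 101.2 161.5] max [567.  259.9 176.4] mean [544.5 180.  172. ]
  normal [-0.  0. -1.] 166.11137315788616
top0 brass 73 min [555.  166.5 159.9] max [584.2 180.3 171.3] mean [572.1 175.  165. ]
[[555.  179.9 162.6]
 [556.7 180.  162.4]
 [558.5 180.3 161.5]
 [561.5 178.2 163.6]
 [563.4 178.6 161.8]
 [565.1 175.4 161.6]
 [568.  174.7 165.1]
 [569.7 176.5 164.1]
 [571.4 173.3 163.8]
 [573.2 176.9 162.8]
 [574.9 175.4 162.2]
 [576.9 177.5 160.1]
 [579.1 167.7 167.9]
 [580.6 178.8 169.5]
 [580.8 177.6 167.5]
 [582.2 177.2 169.4]
 [582.4 174.3 168. ]
 [583.9 170.8 169. ]
 [584.2 172.9 166.9]]
```

View pics/c3.png

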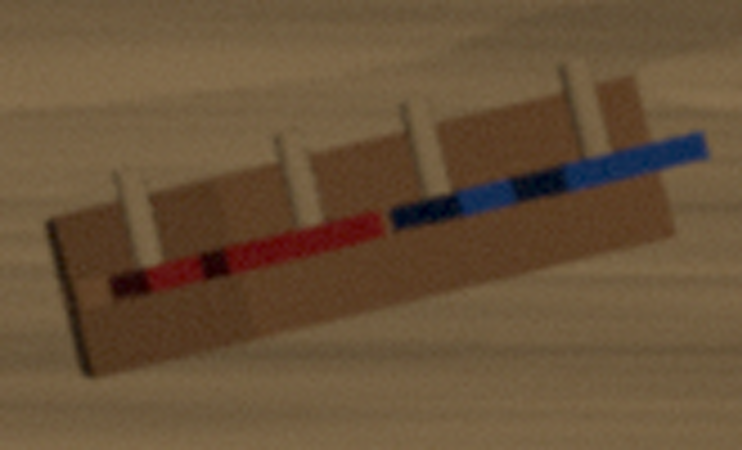

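View pics/c4.png

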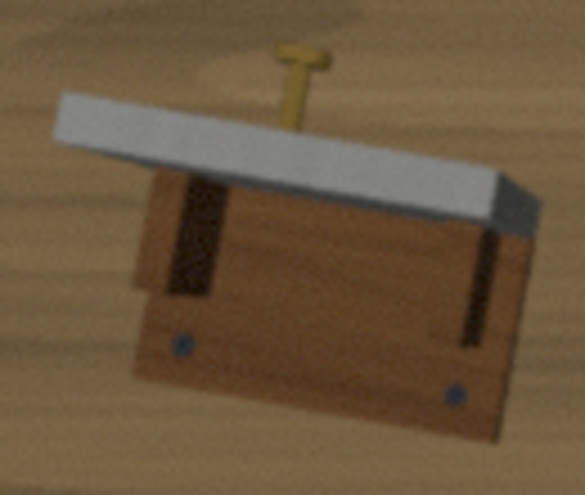

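View pics/c1.png

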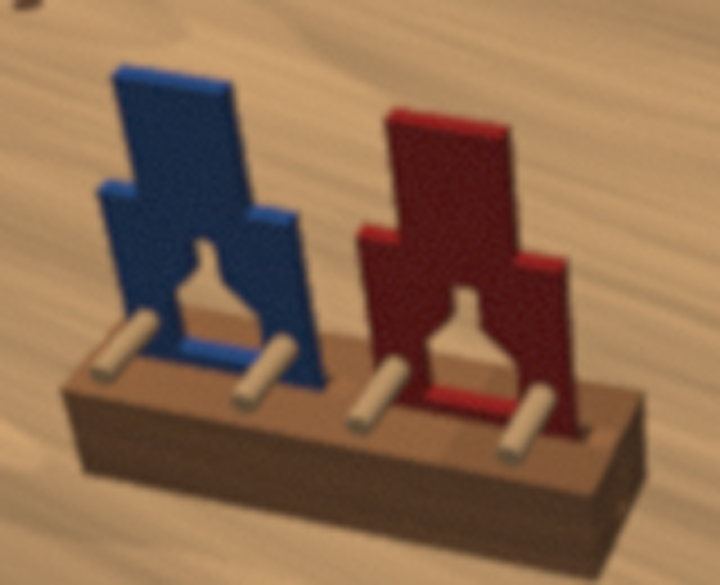

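View pics/c2.png

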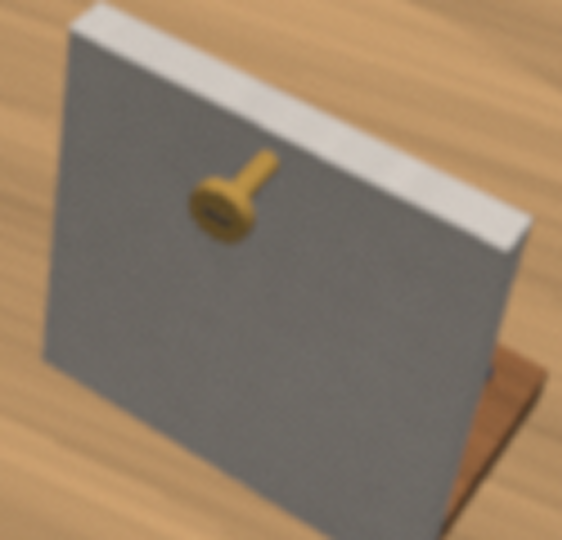

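Run:
```python
from h import *
np.set_printoptions(precision=1,suppress=True)
z=load('scene0');W=cloud(z);p=z['p'].astype(int);mx=p.max(-1)-p.min(-1)
m=(mx<18)&(W[...,1]>110)&(W[...,1]<250)&(W[...,2]>40)&(W[...,2]<160)&(W[...,0]>500)&(W[...,0]<600)
P=W[m];s=np.linalg.svd(P-np.median(P,0),full_matrices=False)[2][2];s*=np.sign(s[0]);c=np.median(P,0)
for k in range(3):
    r=(P-c)@s;P=P[abs(r-np.median(r))<4];c=P.mean(0);s=np.linalg.svd(P-c,full_matrices=False)[2][2];s*=np.sign(s[0])
print(len(P),'face',c,'n',s*100,np.degrees(np.arctan2(s[1],s[0])))
h=np.array([s[0],s[1]]);h/=np.linalg.norm(h)
for n in('scene0','top0'):
    z=load(n);W=cloud(z);p=z['p'].astype(int);r,g,b=p[...,0],p[...,1],p[...,2]
    m=(r>1.5*b)&(r>80)&(g>1.25*b)&(W[...,2]>140)&(W[...,2]<178)&(abs(W[...,1]-174)<25)&(W[...,0]>550)&(W[...,0]<595)
    Q=W[m];a=(Q[:,:2]-c[:2])@h;l=(Q[:,:2]-c[:2])@[-h[1],h[0]]
    for lo,hi in((4,22),(25,34)):
        k=(a>lo)&(a<hi);print(n,lo,hi,k.sum(),'lat mean',l[k].mean(),np.percentile(l[k],[3,97]),'along',np.percentile(a[k],[3,97]),'z',np.percentile(Q[k,2],[3,97]))
    l0=np.mean(np.percentile(l[a>25],[3,97]))
    print('screw est',c[:2]+13*h+l0*np.array([-h[1],h[0]]))
# tops/edges: panel lateral ends in top
z=load('top0');W=cloud(z);p=z['p'].astype(int);mx=p.max(-1)-p.min(-1)
m=(mx<20)&(W[...,2]>165)&(W[...,2]<180)&(W[...,1]>80)&(W[...,1]<280)&(p.max(-1)>110)
P=W[m];l=(P[:,:2]-c[:2])@[-h[1],h[0]];a=(P[:,:2]-c[:2])@h;print('panel top lat',np.percentile(l,[1,99]),'along',np.percentile(a,[2,98]),P[:,2].mean(), np.degrees(np.arctan(np.polyfit(l,a,1)[0])))
```

```text
4463 face [554.  184.8 101.7] n [ 98.5 -17.4  -0. ] -10.024498304935276
scene0 4 22 42 lat mean -5.247298310428017 [-8.6 -2.4] along [ 4.6 19.4] z [160.5 164.1]
scene0 25 34 135 lat mean -5.508359660711291 [-15.4   3.2] along [26.9 33.2] z [151.4 170.4]
screw est [565.8 176.5]
top0 4 22 54 lat mean -7.303494097080722 [-10.6  -2.8] along [ 4.6 21.1] z [158.9 164.8]
top0 25 34 58 lat mean -8.474437854017255 [-17.1   1.8] along [25.5 31.9] z [156.6 170.8]
screw est [565.5 174.9]
panel top lat [-84.2  71.5] along [-17.1  -0.1] 172.05014363809974 -0.01069188136014374
```

```bash
python3 -m jog '[0,0,0,-10,-8.59, 0,0,0,-10,-8.59, 0,0,0,-10,-8.59, 0,0,0,-10,-8.59, 0,0,0,-10,-8.59]'
```

```text
time: 0.65
tool_pos: [232.9, -468.6, 299.6]
tcp_rot: [-3.136, -0.007, 1.217]
contact_force: [0.6, 0.0, 0.6]
grip_width: 91.8
```

```bash
cat >> h.py <<'E'
from scipy.spatial.transform import Rotation as Ro
def delta(pos,yawdeg):
    o=get_obs();R=Ro.from_euler('xyz',o['tcp_rot']).as_matrix()
    d=np.array(pos)-o['tool_pos']; dy=(yawdeg-np.degrees(o['tcp_rot'][2])+180)%360-180
    print('t',round(float(o['time']),2),'tool delta',(R.T@d).round(1),'turn',round(-dy,2),'pos',o['tool_pos'].round(1),'rpy deg',np.degrees(o['tcp_rot']).round(2),'F',o['contact_force'].round(1),'w',round(o['grip_width'],1),'q',o['joint_positions'].round(2))
E
python3 -m jog '[0,0,0,0,-8.59, 0,0,0,0,-8.59, 0,0,0,0,-8.59, 0,0,0,0,-8.4, 0,0,0,0,0]'; python3 -c "
from h import *
delta([511,-128.7,300],104)"
```

```text
time: 1.15
tool_pos: [232.9, -468.5, 300.0]
tcp_rot: [-3.141, -0.009, 1.818]
contact_force: [-0.9, -0.4, -0.4]
grip_width: 91.6
t 1.15 tool delta [261.3 352.9   2.1] turn 0.19 pos [ 232.9 -468.5  300. ] rpy deg [-179.97   -0.5   104.19] F [-0.9 -0.4 -0.4] w 91.6 q [-1.26  0.31  1.44  0.    1.4  -1.5 ]
```

```bash
python3 -m jog '[0,26,35,0,0, 0,26,35,0,0, 0,26,35,0,0, 0,26,35,0,0, 0,26,35,0,0]'; python3 -m jog '[0,26,35,0,0, 0,26,35,0,0, 0,26,35,0,0, 0,26,35,0,0, 0,0,0,0,0]'; python3 -c "
from h import *
delta([511,-128.7,300],104)"
```

```text
time: 1.65
tool_pos: [373.3, -299.6, 299.1]
tcp_rot: [-3.139, -0.01, 1.786]
contact_force: [0.3, 0.2, -0.5]
grip_width: 91.6
time: 2.15
tool_pos: [494.7, -158.6, 299.4]
tcp_rot: [-3.14, -0.011, 1.768]
contact_force: [0.3, -0.6, 0.5]
grip_width: 91.6
t 2.15 tool delta [26.2 21.9 -0.3] turn -2.72 pos [ 494.7 -158.6  299.4] rpy deg [-179.91   -0.65  101.28] F [ 0.3 -0.6  0.5] w 91.6 q [-0.46  0.3   1.45  0.01  1.4  -0.66]
```

```bash
python3 -m jog '[0,26,22,0,-2.7, 0,0,0,0,0]'; python3 -c "
from h import *
delta([511,-128.7,300],104)
snap('wrist','w1')"
```

```text
time: 2.35
tool_pos: [511.7, -127.4, 299.0]
tcp_rot: [-3.139, -0.012, 1.811]
contact_force: [0.0, -0.2, 0.1]
grip_width: 92.0
t 2.35 tool delta [-1. -1. -1.] turn -0.24 pos [ 511.7 -127.4  299. ] rpy deg [-179.87   -0.68  103.76] F [ 0.  -0.2  0.1] w 92.0 q [-0.39  0.32  1.43  0.01  1.41 -0.64]
```

View pics/w1.png

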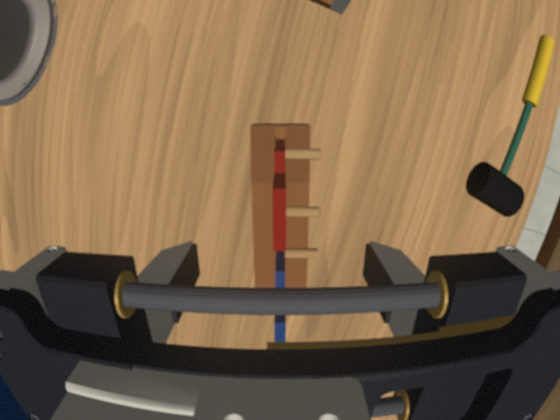

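The wrist view shows the red tab at column 280, rows 188–250. It is parallel to the fingers and centred between them, so I'll descend.

```bash
python3 -m jog '[0,-1,-1,25,0, 0,0,0,25,0, 0,0,0,25,0, 0,0,0,25,0, 0,0,0,10,0]'; python3 -c "
from h import *
delta([511,-128.7,190],104)
snap('scene','s1')"
```

```text
time: 2.9
tool_pos: [507.5, -135.7, 187.4]
tcp_rot: [-3.14, -0.005, 1.791]
contact_force: [-0.1, -0.6, 0.1]
grip_width: 91.9
t 2.9 tool delta [ 6.1  4.9 -2.5] turn -1.36 pos [ 507.5 -135.7  187.4] rpy deg [-179.91   -0.3   102.64] F [-0.1 -0.6  0.1] w 91.9 q [-0.41  0.41  1.62  0.    1.12 -0.63]
```

View pics/s1.png

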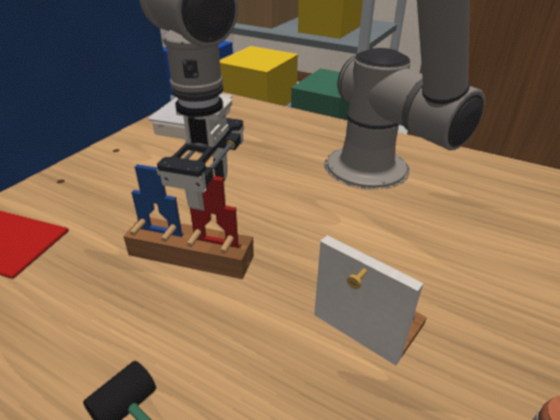

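The fingers straddle the red tab at about (205,190). The descent drifted a few mm sideways, so I'll correct that before closing.

```bash
python3 -m jog '[0,6,5,-2.5,-1.4, 0,0,0,0,0]'; python3 -c "
from h import *
delta([511,-128.7,190],104)"
```

```text
time: 3.15
tool_pos: [511.2, -129.8, 190.7]
tcp_rot: [-3.14, -0.005, 1.814]
contact_force: [0.3, 0.5, 0.6]
grip_width: 91.8
t 3.15 tool delta [1.1 0.  0.7] turn -0.04 pos [ 511.2 -129.8  190.7] rpy deg [-179.91   -0.3   103.96] F [0.3 0.5 0.6] w 91.8 q [-0.4   0.41  1.61  0.    1.13 -0.64]
```

```bash
python3 -m jog '[1,1,0,0.5,0, 1,0,0,0,0, 1,0,0,0,0, 1,0,0,0,0, 1,0,0,0,0]'; python3 -m jog '[1,0,0,0,0, 1,0,0,0,0, 1,0,0,0,0]'; python3 -c "
from h import *
delta([511,-128.7,190],104)"
```

```text
time: 3.65
tool_pos: [512.6, -129.1, 193.8]
tcp_rot: [3.138, -0.001, 1.815]
contact_force: [0.4, -0.3, -0.4]
grip_width: 56.3
time: 3.95
tool_pos: [512.6, -129.1, 193.8]
tcp_rot: [3.138, -0.001, 1.815]
contact_force: [-0.4, -0.8, -0.6]
grip_width: 32.3
t 3.95 tool delta [ 0.8 -1.4  3.8] turn -0.03 pos [ 512.6 -129.1  193.8] rpy deg [ 1.7979e+02 -6.0000e-02  1.0397e+02] F [-0.4 -0.8 -0.6] w 32.3 q [-0.39  0.4   1.6   0.    1.13 -0.64]
```

```bash
python3 -m jog '[1,1,-1.4,3.5,0, 1,0,0,0,0, 1,0,0,0,0, 1,0,0,0,0, 1,0,0,0,0]'; python3 -c "
from h import *
delta([511,-128.7,190],104)"
```

```text
time: 4.45
tool_pos: [510.4, -128.5, 189.8]
tcp_rot: [3.139, -0.001, 1.815]
contact_force: [-0.6, -0.6, 0.5]
grip_width: 9.8
t 4.45 tool delta [-0.4  0.5 -0.2] turn -0.02 pos [ 510.4 -128.5  189.8] rpy deg [ 1.7987e+02 -8.0000e-02  1.0398e+02] F [-0.6 -0.6  0.5] w 9.8 q [-0.39  0.4   1.62  0.    1.12 -0.64]
```

```bash
python3 -m jog '[1,0,0,0,0, 1,0,0,-5,0, 1,0,0,-10,0, 1,0,0,-10,0, 1,0,0,-10,0]'; python3 -c "
from h import *
delta([510.5,-128.5,275],104)"
```

```text
time: 4.95
tool_pos: [509.9, -128.2, 226.1]
tcp_rot: [3.141, -0.003, 1.815]
contact_force: [-0.1, 0.3, -1.5]
grip_width: 9.9
t 4.95 tool delta [ -0.3   0.5 -48.9] turn -0.03 pos [ 509.9 -128.2  226.1] rpy deg [179.98  -0.19 103.97] F [-0.1  0.3 -1.5] w 9.9 q [-0.39  0.37  1.56  0.    1.22 -0.64]
```

```bash
python3 -m jog '[1,0,0,-12,0, 1,0,0,-12,0, 1,0,0,-12,0, 1,0,0,-12,0, 1,0,0,0,0]'; python3 -c "
from h import *
delta([510.5,-128.5,275],104)
snap('scene','s2')
z=load('s2');cv2.imwrite('pics/s2c.png',cv2.resize(z['p'][100:290,90:280,::-1],None,fx=3,fy=3))"
```

```text
time: 5.45
tool_pos: [510.9, -128.6, 282.2]
tcp_rot: [3.135, 0.001, 1.815]
contact_force: [1.0, 1.1, -1.5]
grip_width: 9.7
t 5.45 tool delta [ 0.2 -0.4  7.2] turn -0.02 pos [ 510.9 -128.6  282.2] rpy deg [1.7962e+02 6.0000e-02 1.0398e+02] F [ 1.   1.1 -1.5] w 9.7 q [-0.39  0.32  1.47  0.    1.34 -0.64]
```

View pics/s2c.png

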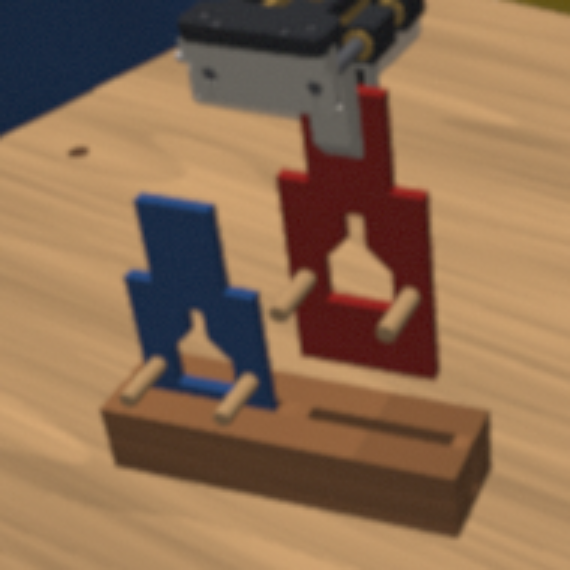

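The plate is free: grip width is 9.7 mm, and the crop shows an empty slot at (380,425). The blue plate hasn't moved. I'll carry it to a point in front of the screw.

```bash
python3 -m jog '[1,0,30,0,0, 1,0,30,0,0, 1,0,30,0,0, 1,15,15,0,0, 1,15,0,0,0]'; python3 -m jog '[1,0,0,0,8, 1,0,0,0,8, 1,0,0,0,8, 1,0,0,0,0]'; python3 -c "
from h import *
delta([624.7,165.3,268],80)"
```

```text
time: 6.0
tool_pos: [607.1, -74.0, 279.0]
tcp_rot: [3.14, -0.001, 1.811]
contact_force: [0.0, -0.3, -1.3]
grip_width: 9.9
time: 6.4
tool_pos: [603.2, -70.1, 276.6]
tcp_rot: [-3.136, -0.002, 1.381]
contact_force: [-0.8, 0.0, -2.0]
grip_width: 9.8
t 6.4 tool delta [235.2 -23.3   9.2] turn -0.89 pos [603.2 -70.1 276.6] rpy deg [-1.7965e+02 -1.2000e-01  7.9110e+01] F [-0.8  0.  -2. ] w 9.8 q [-0.24  0.48  1.23  0.    1.43 -0.05]
```

```bash
python3 -m jog '[1,30,0,0,0, 1,30,0,0,0, 1,30,0,0,0, 1,30,0,0,0, 1,15,0,0,0]'; python3 -c "
from h import *
delta([624.7,165.3,268],80)"
```

```text
time: 6.9
tool_pos: [624.9, 64.0, 275.9]
tcp_rot: [-3.132, -0.0, 1.396]
contact_force: [0.3, -0.3, -1.1]
grip_width: 10.3
t 6.9 tool delta [ 99.7 -17.8   8.1] turn -0.04 pos [624.9  64.  275.9] rpy deg [-1.7945e+02 -2.0000e-02  7.9960e+01] F [ 0.3 -0.3 -1.1] w 10.3 q [-0.02  0.53  1.16  0.    1.46  0.15]
```

```bash
python3 -m jog '[1,30,-3,2,0, 1,30,-3,2,0, 1,25,-4,2,0, 1,10,-4,1,0, 1,0,0,0,0]'; python3 -c "
from h import *
delta([624.7,165.3,268],80)"
```

```text
time: 7.4
tool_pos: [625.4, 162.6, 268.0]
tcp_rot: [-3.13, 0.002, 1.409]
contact_force: [-0.2, 0.3, -1.6]
grip_width: 10.0
t 7.4 tool delta [ 2.5 -1.2  0. ] turn 0.73 pos [625.4 162.6 268. ] rpy deg [-1.7934e+02  1.3000e-01  8.0730e+01] F [-0.2  0.3 -1.6] w 10.0 q [0.14 0.57 1.11 0.   1.47 0.3 ]
```

```bash
python3 -m jog '[1,2.5,0,0,0.7, 1,0,0,0,0]'; python3 -c "
from h import *
delta([624.7,165.3,268],80)
snap('scene','s3');snap('top','t3')
z=load('s3');cv2.imwrite('pics/s3c.png',cv2.resize(z['p'][170:380,270:470,::-1],None,fx=3,fy=2.8))"
```

```text
time: 7.6
tool_pos: [625.8, 163.0, 268.1]
tcp_rot: [-3.13, 0.004, 1.396]
contact_force: [-0.1, 0.2, -0.9]
grip_width: 9.9
t 7.6 tool delta [ 2.1 -1.4  0.2] turn -0.03 pos [625.8 163.  268.1] rpy deg [-179.35    0.21   79.97] F [-0.1  0.2 -0.9] w 9.9 q [ 0.14  0.57  1.11 -0.    1.47  0.31]
```

View pics/s3.png

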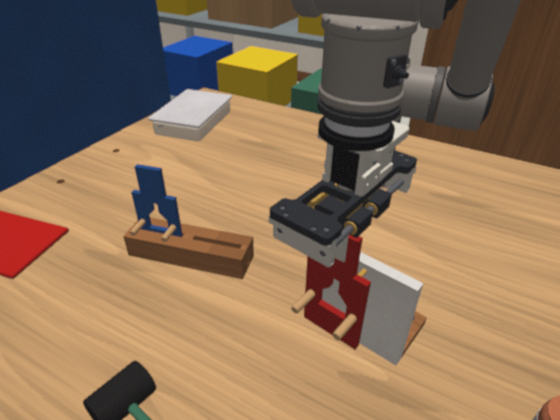

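View pics/t3.png

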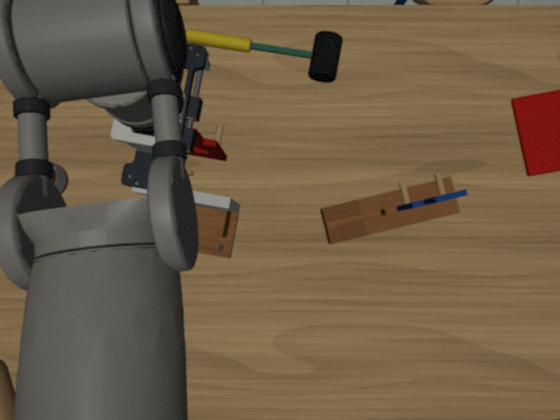

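The red plate is held in front of the panel, with its pegs at (303,300) and (345,327) and the keyhole near (336,292). I'll measure it in the screw frame, since the same camera saw the screw.

```bash
cat >> h.py <<'E'
S=np.array([565.8,176.2,160.]);_a=np.radians(-10.02)
N=np.array([np.cos(_a),np.sin(_a),0]);L=np.array([-N[1],N[0],0])
def plate(tag,show=True):
    z=load(tag);W=cloud(z);p=z['p'].astype(int);r,g,b=p[...,0],p[...,1],p[...,2]
    m=(r>2.2*g)&(r>2*b)&(r>45)&(W[...,1]>20)&(W[...,0]<800)&(W[...,2]>30)
    Q=W[m]-S;Q=np.stack([Q@N,Q@L,Q[:,2]],1)
    c=np.median(Q,0);P=Q
    for k in range(4):
        s=np.linalg.svd(P-c,full_matrices=False)[2][2];s*=np.sign(s[0]);rr=(Q-c)@s;P=Q[abs(rr)<2.5];c=P.mean(0)
    print(len(P),'face normal (x,y,z screwframe)',s.round(3),'yaw err deg',np.degrees(np.arctan2(s[1],s[0])).round(2))
    for lo in range(int(P[:,2].min()),int(P[:,2].max()),6):
        k=(P[:,2]>=lo)&(P[:,2]<lo+6);y=np.sort(P[k,1])
        if len(y)<4: continue
        gaps=np.diff(y);i=gaps.argmax()
        print(lo+3,len(y),'y %.1f..%.1f mid %.1f'%(y[0],y[-1],(y[0]+y[-1])/2),'x %.1f'%P[k,0].mean(),'gap %.1f..%.1f mid %.1f'%(y[i],y[i+1],(y[i]+y[i+1])/2) if gaps[i]>7 else '')
    print('z range',P[:,2].min(),P[:,2].max())
E
python3 -c "
from h import *
plate('s3')"
```

```text
3086 face normal (x,y,z screwframe) [ 1.     0.001 -0.011] yaw err deg 0.04
-64 100 y -47.1..39.1 mid -4.0 x 65.0 gap -0.2..17.1 mid 8.4
-58 122 y -46.9..40.9 mid -3.0 x 65.0 gap 2.7..19.8 mid 11.2
-52 116 y -47.4..40.5 mid -3.5 x 65.2 gap 3.5..22.1 mid 12.8
-46 129 y -48.3..40.7 mid -3.8 x 65.1 gap 6.3..22.7 mid 14.5
-40 123 y -45.9..40.6 mid -2.7 x 65.2 gap 9.3..24.6 mid 17.0
-34 122 y -43.0..40.9 mid -1.0 x 65.2 gap 12.1..28.1 mid 20.1
-28 108 y -38.8..40.7 mid 0.9 x 65.2 gap 13.0..29.8 mid 21.4
-22 122 y -37.6..40.9 mid 1.7 x 64.9 gap 16.3..31.1 mid 23.7
-16 33 y -33.6..40.7 mid 3.6 x 65.2 gap -26.0..18.1 mid -4.0
-10 32 y -32.2..40.8 mid 4.3 x 65.4 gap -25.7..17.9 mid -3.9
-4 40 y -46.5..40.8 mid -2.9 x 65.4 gap -26.7..19.0 mid -3.8
2 86 y -46.5..40.9 mid -2.8 x 65.6 gap -25.9..18.9 mid -3.5
8 96 y -47.2..40.8 mid -3.2 x 65.6 gap -23.3..16.6 mid -3.4
14 118 y -46.9..40.8 mid -3.0 x 65.7 gap -18.8..9.2 mid -4.8
20 146 y -47.8..41.1 mid -3.3 x 65.9 gap -13.0..6.4 mid -3.3
26 156 y -48.2..40.9 mid -3.7 x 65.9 gap -11.3..3.4 mid -3.9
32 167 y -46.7..41.1 mid -2.8 x 66.0 gap -11.1..5.3 mid -2.9
38 165 y -47.8..41.0 mid -3.4 x 65.9 gap -10.7..3.7 mid -3.5
44 191 y -47.0..41.2 mid -2.9 x 66.1 
50 198 y -48.0..40.9 mid -3.5 x 66.2 
56 163 y -47.1..40.8 mid -3.2 x 66.3 
62 101 y -10.7..41.0 mid 15.2 x 66.2 
68 74 y -7.2..21.4 mid 7.1 x 66.5 
74 73 y -7.1..21.2 mid 7.1 x 66.6 
80 37 y 6.8..20.9 mid 13.8 x 66.4 
86 41 y 8.2..21.2 mid 14.7 x 66.8 
92 41 y 8.6..21.7 mid 15.1 x 66.6 
98 38 y 8.4..21.5 mid 15.0 x 66.8 
104 40 y 9.0..21.4 mid 15.2 x 66.9 
110 46 y 7.7..21.2 mid 14.5 x 66.8 
116 41 y 9.2..21.3 mid 15.3 x 66.8 
122 20 y 7.9..20.6 mid 14.2 x 66.1 
z range -67.24053368992675 120.73893835940152
```

View pics/s3c.png

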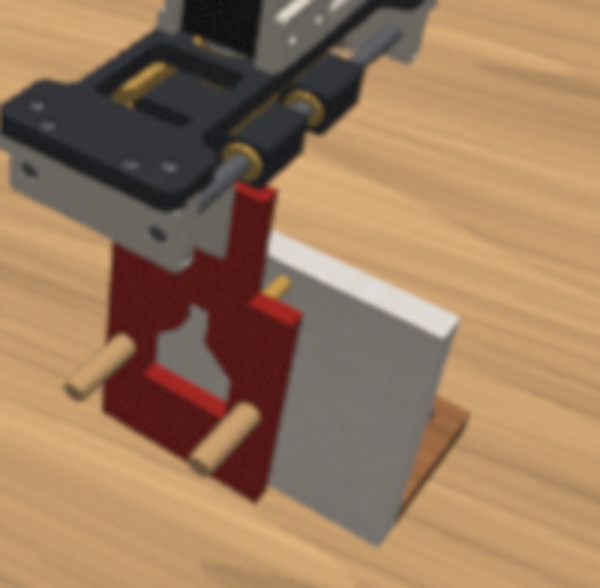

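The plate is square to the screw (0.04° yaw error) but sits 3.5 mm too far in −y. The hole is level with the axis to about 1 mm, and mid-plate is 60 mm out. I'll correct the offset and then move in.

```bash
python3 -m jog '[1,4,0,0,0, 1,0,-10,0,0, 1,0,-10,0,0, 1,0,-5,0,0, 1,0,0,0,0]'; python3 -c "
from h import *
snap('scene','s4');plate('s4');delta([566,177,268],80)"
```

```text
time: 8.2
tool_pos: [601.6, 169.2, 268.8]
tcp_rot: [-3.131, 0.004, 1.392]
contact_force: [0.4, -0.3, -1.8]
grip_width: 10.1
3170 face normal (x,y,z screwframe) [ 1.    -0.004 -0.01 ] yaw err deg -0.21
-65 84 y -45.1..41.3 mid -1.9 x 40.1 gap 4.4..19.7 mid 12.1
-59 117 y -45.2..42.5 mid -1.3 x 40.3 gap 4.7..20.1 mid 12.4
-53 117 y -45.6..42.3 mid -1.6 x 40.3 gap 6.2..23.4 mid 14.8
-47 127 y -46.0..42.9 mid -1.5 x 40.4 gap 7.3..25.0 mid 16.2
-41 120 y -44.0..42.6 mid -0.7 x 40.5 gap 10.4..26.8 mid 18.6
-35 119 y -42.5..42.3 mid -0.1 x 40.4 gap 12.7..29.3 mid 21.0
-29 118 y -39.6..42.6 mid 1.5 x 40.6 gap 15.4..30.6 mid 23.0
-23 140 y -36.2..42.9 mid 3.3 x 40.4 gap 17.8..32.9 mid 25.4
-17 32 y -34.0..42.4 mid 4.2 x 40.8 gap -14.3..35.9 mid 10.8
-11 32 y -31.2..42.9 mid 5.8 x 40.6 gap -24.2..19.7 mid -2.2
-5 36 y -45.2..42.6 mid -1.3 x 40.7 gap -23.4..20.7 mid -1.3
1 77 y -45.9..42.3 mid -1.8 x 40.8 gap -24.0..20.7 mid -1.6
7 92 y -45.9..42.6 mid -1.6 x 41.0 gap -23.3..19.9 mid -1.7
13 107 y -44.5..43.0 mid -0.8 x 41.0 gap -20.3..14.9 mid -2.7
19 136 y -44.8..42.6 mid -1.1 x 41.2 gap -13.
[... 227 characters left out ...]
x 41.3 
49 200 y -45.7..43.1 mid -1.3 x 41.4 
55 208 y -45.8..42.9 mid -1.4 x 41.4 
61 185 y -44.9..43.2 mid -0.9 x 41.3 
67 77 y -10.1..23.2 mid 6.6 x 41.5 
73 69 y -3.3..22.9 mid 9.8 x 41.8 
79 46 y -0.7..23.1 mid 11.2 x 41.8 
85 37 y 10.0..22.8 mid 16.4 x 41.7 
91 39 y 10.7..23.5 mid 17.1 x 41.8 
97 38 y 9.7..23.1 mid 16.4 x 42.0 
103 39 y 9.8..23.2 mid 16.5 x 42.1 
109 39 y 11.1..23.0 mid 17.1 x 42.0 
115 44 y 10.1..23.4 mid 16.8 x 42.3 
121 30 y 8.8..22.9 mid 15.8 x 41.6 
z range -68.09774117571891 120.75909089630113
t 8.25 tool delta [  1.4 -36.7   1.2] turn -0.23 pos [601.9 169.1 268.8] rpy deg [-179.42    0.22   79.77] F [-0.5  0.8 -0.8] w 10.3 q [ 0.15  0.53  1.18 -0.    1.44  0.33]
```

```bash
python3 -m jog '[1,1.7,-9,0,-0.2, 1,0,-9,0,0, 1,0,-9,0,0, 1,0,-4,0,0, 1,0,0,0,0]'; python3 -c "
from h import *
snap('scene','s5');plate('s5');delta([566,177,268],80)
z=load('s5');cv2.imwrite('pics/s5c.png',cv2.resize(z['p'][170:380,270:470,::-1],None,fx=2.8,fy=2.8))"
```

```text
time: 8.75
tool_pos: [569.1, 176.9, 269.2]
tcp_rot: [-3.132, 0.004, 1.396]
contact_force: [0.1, 0.3, -1.4]
grip_width: 9.8
3164 face normal (x,y,z screwframe) [ 1.   -0.   -0.01] yaw err deg -0.03
-65 91 y -43.4..43.4 mid -0.0 x 6.8 
-59 115 y -44.1..44.3 mid 0.1 x 6.9 gap 7.5..23.9 mid 15.7
-53 128 y -44.8..44.6 mid -0.1 x 6.9 gap 8.5..25.3 mid 16.9
-47 121 y -42.8..44.3 mid 0.8 x 7.2 gap 10.3..26.6 mid 18.4
-41 122 y -42.6..44.3 mid 0.9 x 7.2 gap 11.9..28.7 mid 20.3
-35 115 y -39.4..44.5 mid 2.5 x 7.3 gap 14.5..31.5 mid 23.0
-29 115 y -36.5..44.4 mid 3.9 x 7.3 gap 16.7..32.2 mid 24.5
-23 106 y -34.4..44.6 mid 5.1 x 7.1 gap 19.3..34.4 mid 26.9
-17 36 y -31.8..44.6 mid 6.4 x 7.3 gap -22.3..21.3 mid -0.5
-11 32 y -28.3..44.7 mid 8.2 x 7.3 gap -21.6..22.9 mid 0.7
-5 33 y -43.2..44.8 mid 0.8 x 7.2 gap -22.5..22.4 mid -0.0
1 66 y -43.6..45.0 mid 0.7 x 7.5 gap -21.7..23.3 mid 0.8
7 96 y -44.0..44.7 mid 0.4 x 7.8 gap -21.1..21.5 mid 0.2
13 105 y -43.3..44.9 mid 0.8 x 7.7 gap -17.0..18.4 mid 0.7
19 130 y -43.3..44.4 mid 0.6 x 7.8 gap -12.4..9.3 mid -1.6
25 149 y -43.7..44.9 mid 0.6 x 7.8 ga
[... 169 characters left out ...]
 gap -1.8..8.0 mid 3.1
49 206 y -42.7..45.0 mid 1.1 x 8.0 
55 202 y -44.0..44.8 mid 0.4 x 8.2 
61 189 y -43.9..44.8 mid 0.4 x 8.1 
67 121 y -25.3..24.7 mid -0.3 x 8.3 
73 91 y -23.3..25.3 mid 1.0 x 8.4 
79 47 y 1.8..25.1 mid 13.4 x 8.3 
85 42 y 12.1..25.1 mid 18.6 x 8.6 
91 34 y 13.2..25.4 mid 19.3 x 8.4 
97 37 y 12.5..25.0 mid 18.7 x 8.4 
103 38 y 11.9..25.2 mid 18.6 x 8.5 
109 40 y 12.7..25.5 mid 19.1 x 8.6 
115 39 y 12.3..25.3 mid 18.8 x 8.6 
121 32 y 10.8..25.2 mid 18.0 x 8.3 
z range -68.16098584064392 121.30555330870908
t 8.8 tool delta [-0.4 -3.3  1.2] turn -0.01 pos [569.4 176.8 269.2] rpy deg [-179.44    0.2    79.99] F [-0.3  0.5 -0.7] w 10.2 q [ 0.17  0.47  1.28 -0.    1.41  0.35]
```

View pics/s5c.png

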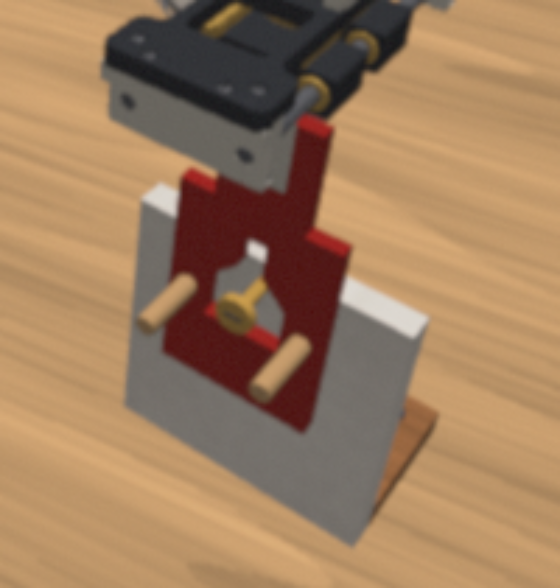

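The screw head shows through the keyhole at about (237,312) in the crop, and mid-plate is 2.4 mm out and laterally centred. I'll start sliding down.

```bash
python3 -m jog '[1,0,-2,0,0, 1,0,0,6,0, 1,0,0,6,0, 1,0,0,6,0, 1,0,0,0,0]'; python3 -c "
from h import *
snap('scene','s6');plate('s6');delta([566,177,230],80)" | grep -v 'gap -\?[0-9.]*\.\.[23]'
```

```text
time: 9.3
tool_pos: [567.6, 176.9, 249.0]
tcp_rot: [-3.132, 0.004, 1.396]
contact_force: [0.5, 0.2, -1.3]
grip_width: 9.8
2934 face normal (x,y,z screwframe) [ 1.    0.   -0.01] yaw err deg 0.0
-6 103 y -44.0..44.4 mid 0.2 x 6.2 gap -18.6..17.4 mid -0.6
0 124 y -44.1..44.5 mid 0.2 x 6.3 gap -13.3..8.3 mid -2.5
6 145 y -42.6..44.5 mid 1.0 x 6.5 gap -7.6..8.1 mid 0.2
12 147 y -43.6..44.5 mid 0.5 x 6.5 gap -7.3..8.0 mid 0.3
18 158 y -44.5..44.3 mid -0.1 x 6.5 gap -7.5..8.0 mid 0.2
24 163 y -43.0..44.7 mid 0.8 x 6.5 
30 196 y -43.7..44.6 mid 0.4 x 6.6 
36 186 y -44.0..44.6 mid 0.3 x 6.6 
42 165 y -42.2..44.9 mid 1.3 x 6.4 
48 78 y -24.2..24.7 mid 0.2 x 6.7 
54 53 y 1.8..24.8 mid 13.3 x 6.8 
60 41 y 5.8..24.6 mid 15.2 x 7.0 
66 33 y 12.3..24.5 mid 18.4 x 7.0 
72 37 y 11.6..25.0 mid 18.3 x 7.0 
78 31 y 12.7..25.1 mid 18.9 x 7.0 
84 35 y 12.2..24.4 mid 18.3 x 6.9 
90 35 y 12.3..24.6 mid 18.4 x 7.3 
96 40 y 12.1..24.9 mid 18.5 x 7.3 
102 22 y 11.2..25.0 mid 18.1 x 6.8 
z range -87.61974332568184 101.88722489984661
t 9.35 tool delta [-0.1 -1.6 19.5] turn -0.03 pos [567.8 176.9 249.5] rpy deg [-179.46    0.21   79.97] F [ 0.1 -0.4 -0.5] w 10.3 q [ 0.17  0.48  1.32 -0.    1.36  0.35]
```

```bash
python3 -m jog '[1,0,-1,5,0, 1,0,0,5,0, 1,0,0,4,0, 1,0,0,0,0]'; python3 -m jog '[1,0,0,2,0]';  python3 -m jog '[1,0,0,2,0]'; python3 -c "
from h import *
snap('scene','s7');plate('s7');delta([566,177,230],80)
z=load('s7');cv2.imwrite('pics/s7c.png',cv2.resize(z['p'][170:380,270:470,::-1],None,fx=2.8,fy=2.8))" | tail -4
```

```text
time: 9.75
tool_pos: [566.7, 177.0, 234.2]
tcp_rot: [-3.132, 0.004, 1.396]
contact_force: [0.5, 0.4, -1.8]
grip_width: 10.0
time: 9.85
tool_pos: [566.9, 177.0, 232.4]
tcp_rot: [-3.133, 0.003, 1.396]
contact_force: [-0.1, -0.3, -1.5]
grip_width: 9.9
time: 9.95
tool_pos: [566.9, 177.0, 230.3]
tcp_rot: [-3.133, 0.003, 1.396]
contact_force: [-0.3, 0.6, -1.1]
grip_width: 9.9
77 37 y 12.3..25.2 mid 18.7 x 6.6 
83 19 y 13.3..25.2 mid 19.3 x 6.2 
z range -106.16816827770796 82.21563808296634
t 10.0 tool delta [-0.2 -0.8 -0. ] turn -0.04 pos [566.8 177.  230. ] rpy deg [-179.49    0.2    79.96] F [ 0.8 -0.1 -1.5] w 9.5 q [ 0.17  0.49  1.35 -0.    1.31  0.35]
```

View pics/s7c.png

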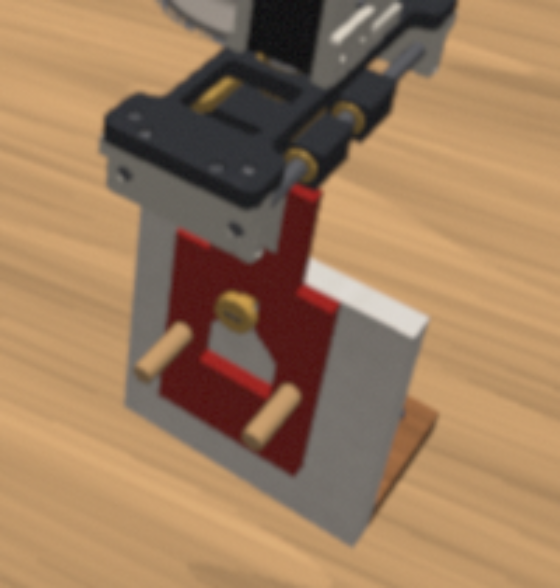

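The head sits in front of the slot at (237,312). I'll nudge down until the force shows contact.

```bash
python3 -m jog '[1,0,0,1,0]'; python3 -m jog '[1,0,0,1.5,0]';python3 -m jog '[1,0,0,1.5,0]'
```

```text
time: 10.1
tool_pos: [566.9, 177.0, 229.5]
tcp_rot: [-3.133, 0.003, 1.396]
contact_force: [-3.1, -0.7, 8.2]
grip_width: 9.7
time: 10.2
tool_pos: [566.9, 177.0, 229.5]
tcp_rot: [-3.134, 0.003, 1.396]
contact_force: [-5.3, -0.4, 11.8]
grip_width: 9.6
time: 10.3
tool_pos: [566.8, 177.0, 229.5]
tcp_rot: [-3.135, 0.003, 1.396]
contact_force: [-3.2, -1.5, 8.0]
grip_width: 10.0
```

The slot top has seated on the screw, with about 10 N upward. I'll release.

```bash
python3 -m jog '[0.7,0,0,-0.5,0, 0.7,0,0,0,0, 0.7,0,0,0,0, 0.7,0,0,0,0, 0.7,0,0,0,0]'; python3 -c "
from h import *
delta([566,177,230],80)
snap('scene','s8');plate('s8')
z=load('s8');cv2.imwrite('pics/s8c.png',cv2.resize(z['p'][170:380,270:470,::-1],None,fx=2.8,fy=2.8))" | sed -n '1,4p;$p'
```

```text
time: 10.8
tool_pos: [567.3, 177.2, 230.9]
tcp_rot: [-3.138, 0.002, 1.396]
contact_force: [0.3, -0.1, 0.3]
grip_width: 27.2
t 10.8 tool delta [-0.4 -1.3  0.9] turn -0.03 pos [567.3 177.2 230.9] rpy deg [-1.7978e+02  1.0000e-01  7.9970e+01] F [ 0.3 -0.1  0.3] w 27.2 q [ 0.17  0.49  1.35 -0.    1.31  0.35]
2698 face normal (x,y,z screwframe) [ 1.    -0.    -0.008] yaw err deg -0.01
-103 94 y -42.9..44.1 mid 0.6 x 4.9 gap 8.8..23.2 mid 16.0
-97 104 y -42.8..45.4 mid 1.3 x 5.1 gap 8.6..26.0 mid 17.3
z range -106.30342063380675 82.2902706796753
```

View pics/s8c.png

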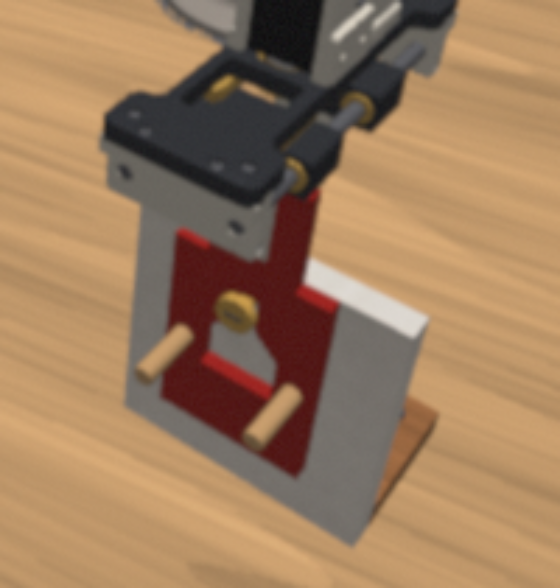

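The plate stays on the screw with the fingers open to 27 mm. I'll open fully, then lift away.

```bash
python3 -m jog '[0.3,0,0,0,0, 0.3,0,0,0,0, 0.3,0,0,0,0, 0.3,0,0,0,0, 0.3,0,0,0,0]'; python3 -m jog '[0.3,0,0,-5,0, 0.3,0,0,-15,0, 0.3,0,0,-15,0, 0.3,0,0,-20,0, 0.3,0,0,-20,0]';python3 -m jog '[0.3,0,0,-30,0, 0.3,0,0,-30,0, 0.3,0,0,0,0]'; python3 -c "
from h import *
delta([566,177,230],80)
snap('scene','s9');plate('s9')
z=load('s9');cv2.imwrite('pics/s9c.png',cv2.resize(z['p'][130:380,110:470,::-1],None,fx=2.2,fy=2.2))
r=z['p'].astype(int);W=cloud(z);m=(r[...,2]>1.6*r[...,0])&(W[...,2]>185)&(W[...,2]<200)&(abs(W[...,0]-543)<30)&(abs(W[...,1]+244)<40);print('blue tab',W[m].mean(0))"
```

```text
time: 11.35
tool_pos: [567.3, 177.1, 230.6]
tcp_rot: [-3.137, 0.002, 1.396]
contact_force: [-0.2, 0.5, -0.5]
grip_width: 61.5
time: 11.85
tool_pos: [566.5, 177.0, 306.1]
tcp_rot: [-3.131, 0.004, 1.396]
contact_force: [0.7, -0.0, 0.5]
grip_width: 63.9
time: 12.15
tool_pos: [567.4, 177.2, 372.6]
tcp_rot: [-3.137, 0.002, 1.396]
contact_force: [0.4, -0.1, 0.6]
grip_width: 64.4
t 12.15 tool delta [ -0.2  -0.6 142.6] turn -0.03 pos [567.4 177.2 372.6] rpy deg [-1.7971e+02  1.2000e-01  7.9970e+01] F [ 0.4 -0.1  0.6] w 64.4 q [ 0.17  0.43  1.07 -0.    1.65  0.35]
3413 face normal (x,y,z screwframe) [ 1.    -0.001 -0.007] yaw err deg -0.03
-102 100 y -43.0..44.0 mid 0.5 x 5.0 gap 9.1..24.4 mid 16.7
-96 109 y -42.0..45.3 mid 1.6 x 4.9 gap 9.6..26.0 mid 17.8
-90 105 y -42.3..45.7 mid 1.7 x 5.1 gap 10.3..28.1 mid 19.2
-84 103 y -42.2..45.2 mid 1.5 x 5.1 gap 12.8..29.0 mid 20.9
-78 116 y -39.7..45.2 mid 2.8 x 5.1 gap 14.6..31.3 mid 23.0
-72 101 y -37.6..45.1 mid 3.7 x 5.3 gap 16.5..34.4 mid 25.4
-66 105 y -35.5..44.8 mid 4.7 x 5.4 gap 18.7..34.0 mid 26.3
-60 96 y -31.4..45.2 mid 6.9 x 4.8 gap 20.
[... 514 characters left out ...]
id 0.5 x 5.8 gap -17.3..8.7 mid -4.3
0 136 y -43.1..44.8 mid 0.8 x 5.7 gap -13.3..7.9 mid -2.7
6 160 y -43.3..44.7 mid 0.7 x 5.8 
12 178 y -44.1..44.5 mid 0.2 x 5.9 
18 189 y -45.4..44.7 mid -0.4 x 6.0 
24 139 y -41.3..44.4 mid 1.6 x 5.8 
30 104 y -25.4..24.6 mid -0.4 x 5.9 
36 106 y -23.9..24.2 mid 0.2 x 6.1 
42 107 y -24.1..24.6 mid 0.3 x 6.2 
48 111 y -24.1..24.2 mid 0.0 x 6.1 
54 117 y -24.9..23.9 mid -0.5 x 6.2 
60 115 y -24.5..24.6 mid 0.0 x 6.2 
66 118 y -24.5..23.9 mid -0.3 x 6.3 
72 112 y -23.5..24.2 mid 0.4 x 6.2 
78 138 y -24.8..24.2 mid -0.3 x 6.1 
84 42 y -23.8..24.0 mid 0.1 x 5.8 
z range -105.96678355143649 83.16574192071249
blue tab [ 543.74916031 -242.7886812   192.70990366]
```

View pics/s9c.png

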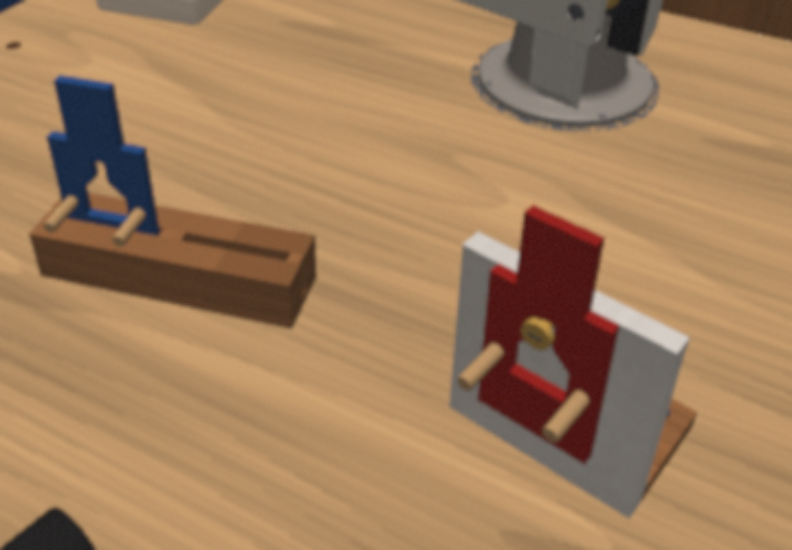

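The red plate hangs upright on the screw (head at about (537,332)), the blue plate hasn't moved, and the gripper is clear. I'll hand the job in.

```bash
python3 -c "
from plant import close_job,get_obs
print(get_obs()['dq'].round(3));print(close_job())"
```

```text
[-0.002  0.03   0.076  0.001 -0.03   0.   ]
the job is handed in; nothing more can be done
None
```

The red plate is hanging on the brass screw and released, and I handed the job in at about 12.2 s of the 42 s allowed. `close_job()` gave no verdict, so the result rests on my own last checks.

I gripped the tab, pulled the plate up out of the slot and passed the keyhole over the screw head. Then I slid it down until the force reading showed the slot top resting on the screw, opened the fingers and lifted clear.

| Check (last picture, after release) | Measured | Limit |
|---|---|---|
| Grip point above screw axis | about 65 mm | 54 to 72 mm |
| Along the screw | about 1 mm | 20 mm |
| Across the screw | under 1 mm | 20 mm |
| Lean from vertical | about 0.4° | about 12° |
| Blue plate shift | about 1 mm | 30 mm |

- **Gripper:** it ended about 140 mm above the release height, reading no contact force. The highest contact force I read was about 13 N, while seating the plate.
- **Camera agreement:** the scene and top cameras disagreed by about 1.6 mm on the screw's sideways position, which is within calibration error. I used a value close to the scene camera's, and no check failed.
- **Stillness:** I did not measure the plate's speed directly. It had not visibly moved between the pictures taken just after release and after the gripper lifted away.

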